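Complete the beam path: lens between laser and pinhole, beam trap behind the pinhole

ROBOT

A 6-joint arm with a two-finger parallel gripper is mounted at the origin on the work surface. World frame = base frame: x ahead of the robot, y to its left, z up, the work surface at z = 0. Lengths are in m, angles in rad, forces in N, time in s.
With the tool pointing down it reaches from about 0.425 to 0.95 m from the base axis. Payload 3.5 kg.
Tool frame: the origin (TCP) lies midway between the tips of the shut fingers; the grasp point (between the pads) lies ctrl.hold_point_z behind it (ctrl.hold_point_z is the distance from the TCP to the grasp point, in m); z points along the fingers, x is the direction in which the jaws open and shut, and the axes are right-handed (so a half turn about z gives the same grasp; the last joint's range is limited). The gripper opens to 85 mm and grips with 20 to 120 N. Pads are 22 mm wide; open, the fingers measure 114 mm over their backs; the gripper's body (76 mm by 85 mm) begins 54 mm behind the grasp point. The pads swing forward as they close: fully open they stand 13 mm farther back than shut.
Start: joints at [-1.324, 0.286, 1.577, -0, 1.279, -0.15], TCP at [0.261, -0.623, 0.231] pointing down, gripper open.
Joint ranges: [-2.77, 2.77], [-0.9, 2.22], [0.21, 2.48], [-1.53, 4.67], [0.24, 2.81], [-2.84, 2.84]. Speed limits (rad/s): [2.79, 2.79, 3.14, 3.14, 3.14, 3.14].

INTERFACE

Orientations are given as a unit quaternion [x, y, z, w].
In Python, from plant import ctrl gives the robot as it stands.
- The arm moves only by the tool step_arm, never from a script. Its arguments are lists of equal length, an entry for each row: "gripper": the gripper's target within -1 to 1 (shut at 1, half-way at 0, fully open at -1); "linear": the shift along the tool's x, y, z in m, a list of three; "delta_rot": the turn, a rotation vector about the tool's x, y, z in degrees, a list of three. A call has 1 to 20 rows; each row is the pose to reach, as a shift and turn from the pose commanded when the call began, along the tool's axes at that moment; what a row does not reach only later rows make up. A row lasts 1/8 s, in which the tool goes at most 62.5 mm and 10.7 degrees, less where a joint would pass 70% of its speed; a pose out of reach is approached as far as the arm can. A call with a gripper value outside its range is refused whole. The fingers move at their own pace and stop on an object; "grip_force" is the grip in N (left out, the last holds). Time passes only in rows, so rows that repeat a pose let the fingers close. It gives the time, the measured TCP pose, the force and the opening at its end, in the units of the state.
- ctrl.get_state(): the state, without advancing time (a new reading comes with each control period).
- ctrl.read_camera(name): name is "scene" or "top"; returns a dict with "frame" (480x640x3 uint8, red, green, blue), "fx", "fy", "cx", "cy" (pixels), "k1" (the pictures are not rectified: a ray, as slopes to the right and down, at radius r is drawn at 1 + k1 r^2 times it, then the intrinsics apply), "view" (4x4, takes a point from world to camera coordinates). Camera axes: x right, y down, z forward; pixel columns grow to the right and rows downward; lengths in m; the calibration is good to about 2 mm. A picture is of the moment at which its call begins. There is no depth.
- ctrl.sign_off(): hands the job in, once; it reports no verdict.
The state is a dict: "time": time; "qpos": joint angles; "dq": joint speeds; "joint_efforts": joint torques, N m; "eef_pos": TCP position; "tcp_rot": TCP orientation; "contact_force": force on the tool from outside, world axes, zero at the start; "wrist_torque": the same for the moment, N m; "opening": opening from 0.0 (shut) to 1.0 (fully open).
Only numpy, scipy, OpenCV 4.12 (cv2) and the standard library are available. Lean on these libraries where they do the work, as an engineer would, in place of code of your own. Each camera call takes 0.05 s, during which the arm holds its last target. There are 200 camera calls.

TASK

Finish the beam path on the optical breadboard: stand the square lens mount on the laser's beam line, about midway between the laser head and the pinhole plate and square to the beam, and stand the beam trap on the same line a few centimetres behind the pinhole plate (on the side away from the laser), its round mouth facing the plate. Set both down upright and gently, not dropped, and neither bump the laser or the pinhole plate nor disturb the other things.

Things in the scene. Friction and masses are not known exactly. Their poses are not given: they have to be found in the camera images.
- laser: Laser head, fixed: grey box 130 x 56 x 50 mm on two steel posts and a black foot plate, with a steel snout 10 mm long; 113 mm tall. Origin: centre of its underside, on the breadboard (an aluminium plate 10 mm thick on the table, top at z = 0.010). Its x axis points level along the beam, towards the pinhole plate.
- laser_aperture (a point): Where the beam leaves the laser: centre of the front of the snout, 75 mm along the laser's x axis from its origin and 80 mm above the breadboard. The beam runs from here along the laser's x axis.
- pinhole: Pinhole plate, fixed: upright black plate 80 x 80 x 5 mm with a 10 mm hole, on a steel post and round foot; 120 mm tall. The beam passes through the hole, 80 mm above the breadboard. It stands 190 to 230 mm from the laser aperture. Origin: centre of its underside, below the plate's middle plane; x axis along the beam, away from the laser.
- lens: Lens mount, loose, 0.18 to 0.35 kg: upright square black frame 60 x 60 x 16 mm with a 40 mm round glass lens, on a 14 mm post and a round steel foot 60 mm across, 10 mm high; 110 mm tall, lens centre 80 mm up. Origin: centre of the foot's underside, below the frame's centre. x: optical axis, level, across the 16 mm thickness (both faces alike); y along the width; z up.
- trap: Beam trap, loose, 0.35 to 0.7 kg: upright black column 44 (x) x 50 (y) mm on a steel foot 70 x 64 x 8 mm; 110 mm tall. One face has a round mouth with a 42 mm steel rim, 80 mm up; the face at the back has upright fins 12 mm deep. Origin: centre of the foot's underside, below the column's centre. x: level, from mouth to fins (the way the beam goes in); y along the 50 mm width.
- trap_mouth (a point): Centre of the beam trap's mouth: 25 mm along the trap's -x axis from its origin, 80 mm up.
- mirror: Bystander, loose: round black mirror mount 54 mm across on a post and round foot, 85 mm tall. Origin: centre of its underside.
- post: Bystander, loose: bare post, 80 mm tall, on a round foot 56 mm across. Origin: centre of its underside.
- partsbox: Bystander, loose: open white box 120 x 90 x 45 mm with black clamps in it. Origin: centre of its underside.
- driver: Bystander, loose: screwdriver 170 mm long lying on the breadboard. Origin: underside of its middle; x axis along its length.
- mouse: Bystander, loose: small round white computer mouse 62 mm across, 34 mm high, on the table. Origin: centre of its underside.
Things that resemble listed ones, but are neither listed nor needed, are in the scene too. Leave any green look-alike of the trap alone.

How it is judged:
By the outcome, as a careful person would: the job done as asked, in the order asked, and still so for the second after the job is handed in, with the robot touching nothing.
It also fails if it takes over 66 s, if anything falls off the work surface, if the arm or the gripper's body presses on something with over 40 N, if the wrist force passes 120 N, or if a joint passes its speed limit or range.

## Working session

There is one attempt and no reset: what is moved stays moved. The work goes in short steps, Python scripts to look and compute and a tool call to move; the robot and the scene stay as the last step left them, time stands still between calls to the robot, and variables do not carry over. Pictures are saved under pics/ and viewed, on a budget of 10 in all, crops included, one or two more only if the job needs it, and the job is handed in when it is done.

Besides the shell and the picture viewer there is one more tool, called after "Call:" as name(argument=value, ...) on one line, values as JSON. step_arm: Moves the arm, as the interface text tells. Its arguments: {"type":"object","properties":{"gripper":{"type":"array"},"linear":{"type":"array"},"delta_rot":{"type":"array"},"grip_force":{"type":"number"}},"required":["gripper","linear","delta_rot"]}

```bash
ls; mkdir -p pics
cat > h.py <<'E'
import numpy as np, cv2, sys
sys.path.insert(0,'.')
from plant import ctrl
def snap(name,fn=None):
    c=ctrl.read_camera(name); f=c['frame']; np.savez('%s.npz'%name,**{k:np.array(v) for k,v in c.items()})
    if fn: cv2.imwrite('pics/'+fn,f[:,:,::-1])
    return c
def load(name): return dict(np.load('%s.npz'%name))
def ray(c,u,v):
    xd,yd=(u-c['cx'])/c['fx'],(v-c['cy'])/c['fy']
    x,y=xd,yd
    for _ in range(30):
        s=1+c['k1']*(x*x+y*y); x,y=xd/s,yd/s
    V=np.array(c['view']);R,t=V[:3,:3],V[:3,3]
    return -R.T@t, R.T@np.array([x,y,1.])
def at(c,u,v,z):
    o,d=ray(c,u,v); return o+d*(z-o[2])/d[2]
def proj(c,p):
    V=np.array(c['view']); q=V[:3,:3]@np.array(p)+V[:3,3]; x,y=q[:2]/q[2]; s=1+c['k1']*(x*x+y*y)
    return np.array([c['fx']*x*s+c['cx'],c['fy']*y*s+c['cy']])
def crop(c,u0,v0,u1,v1,k,fn):
    f=np.array(c['frame'])[v0:v1,u0:u1,::-1]; cv2.imwrite('pics/'+fn,cv2.resize(f,None,fx=k,fy=k,interpolation=cv2.INTER_CUBIC))
E
python3 - <<'E'
from h import *
for n in('scene','top'):
    c=snap(n,n+'0.png'); o,_=ray(c,320,240); print(n,o,c['fx'],c['k1'],at(c,320,240,0.01))
print(ctrl.get_state(),ctrl.hold_point_z)
E
```

```text
pics
scene [1.22236736 0.1765737  0.61615604] 487.1739687768873 -0.05430020583503629 [ 0.44185545 -0.12011628  0.01      ]
top [ 0.40433165 -0.10560232  0.97856343] 438.29124989745515 0.013946419233232797 [ 0.52595084 -0.10919176  0.01      ]
{'time': 0.1, 'qpos': array([-1.32402379e+00,  2.87113041e-01,  1.57804739e+00,  5.53930184e-06,
        1.27860701e+00, -1.49984186e-01]), 'dq': array([ 0.00071337, -0.00179478, -0.00268293,  0.00087559, -0.00010027,
       -0.00088077]), 'joint_efforts': array([ 5.68595406e-04, -4.07299769e+01, -2.93699348e+01, -1.34011707e-04,
        3.45781511e-03, -1.42725234e-06]), 'eef_pos': array([ 0.26072922, -0.6219588 ,  0.23005243]), 'tcp_rot': array([ 8.32594118e-01, -5.53882525e-01, -8.03420088e-04, -7.32773214e-04]), 'contact_force': array([ 0.26791142, -0.12942421, -0.09835411]), 'wrist_torque': array([-0.00237022, -0.02216081, -0.05869262]), 'opening': 0.9939689879575305} 0.0187
```

View pics/top0.png

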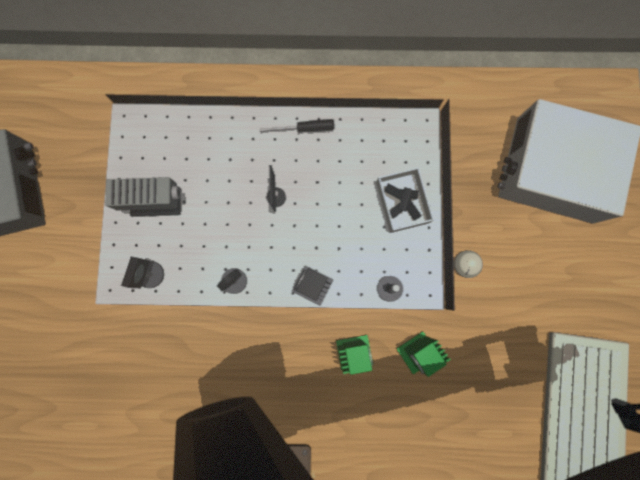

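View pics/scene0.png

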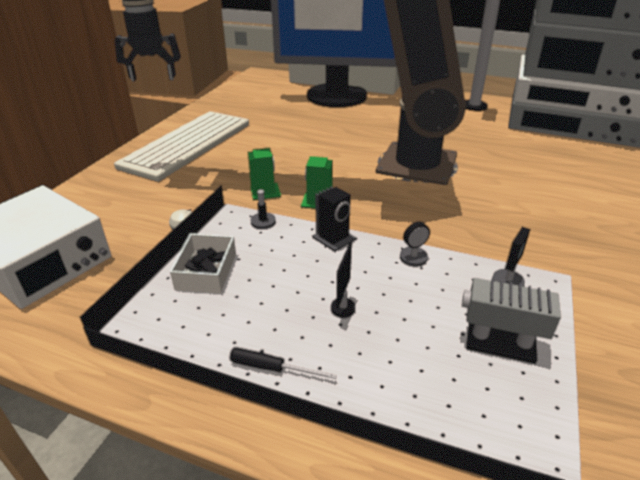

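Overview: in the top view the laser is at (150,195), the pinhole plate at (273,190), the parts box at (403,200) and the driver at (300,127). The mouse is at (467,263) and the bare post at (390,288).

- **Lens:** could be the square frame at top (140,272) / scene (515,255), or the round mirror at top (233,280) / scene (415,240). I choose the square one.
- **Trap:** could be the black column at top (312,285) / scene (333,215), or the two green ones at top (355,355) and (425,353). I choose the black one.

One close crop next to check both choices.

Run:
```python
from h import *
c=load('top');s=load('scene')
f=c['frame'][:,:,::-1]; g=s['frame'][:,:,::-1]
r=lambda a:cv2.resize(a,(400,300),interpolation=cv2.INTER_CUBIC)
# each tile 80x60 px at 5x
T=[r(f[240:300,100:180]),r(f[255:315,275:355]),r(f[165:225,110:190]),r(f[160:220,235:315])]
cv2.imwrite('pics/m1.png',np.vstack([np.hstack(T[:2]),np.hstack(T[2:])]))
T=[r(g[220:280,470:550]),r(g[185:245,295:375]),r(g[265:325,450:530]),r(g[240:330,290:410])]
cv2.imwrite('pics/m2.png',np.vstack([np.hstack(T[:2]),np.hstack(T[2:])]))
```

```text
(no output)
```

View pics/m1.png

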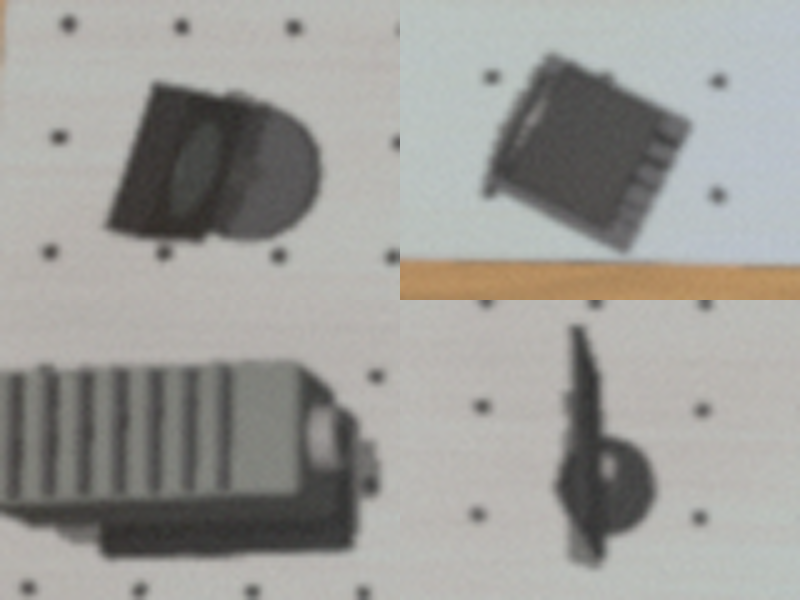

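View pics/m2.png

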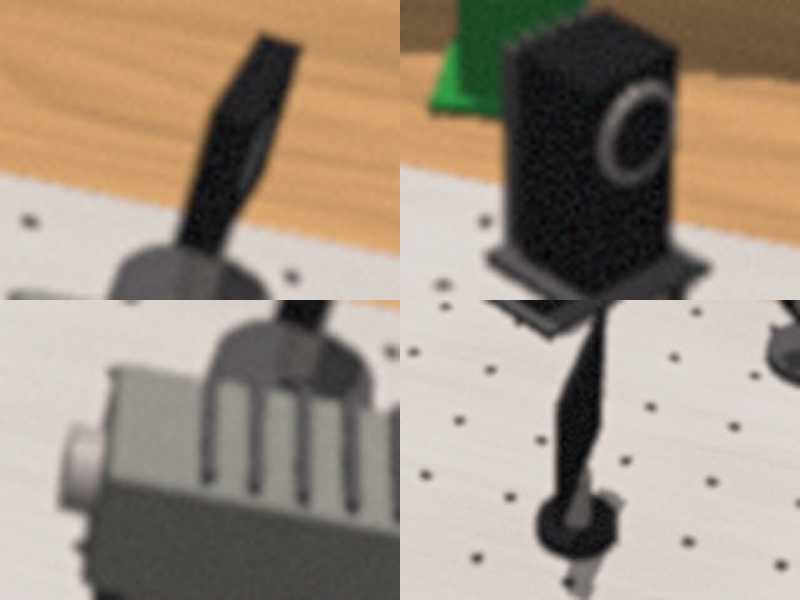

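The crops confirm the choices: a square frame with a glass lens at top (126–150, 271), and a black column with a steel-rimmed mouth on its upper-left side and fins on its lower-right at top (312,285). I'll fit poses to the silhouettes in the top view.

```bash
cat > fit.py <<'E'
from h import *
from scipy.optimize import minimize
B=0.010
def box(x0,x1,y0,y1,z0,z1): return np.array([[x,y,z] for x in(x0,x1) for y in(y0,y1) for z in(z0,z1)])
def cyl(r,z0,z1,cx=0): 
    a=np.linspace(0,2*np.pi,32); return np.vstack([np.c_[cx+r*np.cos(a),r*np.sin(a),0*a+z] for z in(z0,z1)])
def tube(x0,x1,r,z): 
    a=np.linspace(0,2*np.pi,24); return np.vstack([np.c_[0*a+x,r*np.cos(a),z+r*np.sin(a)] for x in(x0,x1)])
M=dict(lens=[box(-.008,.008,-.03,.03,.05,.11),cyl(.03,0,.01),cyl(.007,0,.05)],
 trap=[box(-.022,.034,-.025,.025,.008,.11),box(-.035,.035,-.032,.032,0,.008),tube(-.025,-.02,.021,.08)],
 pinhole=[box(-.0025,.0025,-.04,.04,.04,.12),cyl(.021,0,.01),cyl(.006,0,.04)],
 laser=[box(-.065,.065,-.028,.028,.063,.113),tube(.065,.075,.009,.08)])
K=4
def pts(P,p,z0=B):
    c,s=np.cos(p[2]),np.sin(p[2]); return np.c_[p[0]+c*P[:,0]-s*P[:,1],p[1]+s*P[:,0]+c*P[:,1],P[:,2]+z0]
def sil(c,name,p,roi):
    u0,v0,u1,v1=roi; m=np.zeros(((v1-v0)*K,(u1-u0)*K),np.uint8)
    for P in M[name]:
        q=np.array([proj(c,x) for x in pts(P,p)]); q=((q+.5-[u0,v0])*K-.5).astype(np.float32)
        cv2.fillConvexPoly(m,np.round(cv2.convexHull(q)*16).astype(np.int32),255,shift=4)
    return m
def mask(c,roi,th=158):
    u0,v0,u1,v1=roi; g=cv2.cvtColor(c['frame'],cv2.COLOR_RGB2GRAY)[v0:v1,u0:u1]
    g=cv2.resize(g,None,fx=K,fy=K,interpolation=cv2.INTER_CUBIC)
    m=((g<th)*255).astype(np.uint8)
    n,l,st,_=cv2.connectedComponentsWithStats(m); k=1+np.argmax(st[1:,4]); return ((l==k)*255).astype(np.uint8)
def fit(c,name,p0,roi,th=158):
    m=cv2.GaussianBlur(mask(c,roi,th),(0,0),3).astype(float)/255
    f=lambda p:np.mean((cv2.GaussianBlur(sil(c,name,p,roi),(0,0),3)/255.-m)**2)
    best=None
    for dy in(-.15,.15):
        r=minimize(f,p0,method='Nelder-Mead',options=dict(initial_simplex=[p0,np.add(p0,[.01,0,0]),np.add(p0,[0,.01,0]),np.add(p0,[0,0,dy])],xatol=1e-4,fatol=1e-7))
        if best is None or r.fun<best.fun: best=r
    a=m>.5;b=sil(c,name,best.x,roi)>127
    print(name,best.x.round(4),'yaw deg',np.degrees(best.x[2]).round(1),'IoU',round((a&b).sum()/(a|b).sum(),3))
    return best.x
def overlay(c,items,roi,k,fn):
    u0,v0,u1,v1=roi; im=cv2.resize(c['frame'][v0:v1,u0:u1,::-1],None,fx=k,fy=k,interpolation=cv2.INTER_CUBIC)
    for name,p in items:
        for P in M[name]:
            q=np.array([proj(c,x) for x in pts(P,p)]); q=((q+.5-[u0,v0])*k-.5)
            if len(P)==8:
                for i in range(8):
                    for b in(1,2,4):
                        if i<i^b: cv2.line(im,tuple(map(int,q[i])),tuple(map(int,q[i^b])),(0,0,255),1)
            else: cv2.polylines(im,[cv2.convexHull(q.astype(np.int32))],True,(0,255,0),1)
    cv2.imwrite('pics/'+fn,im)
E
python3 - <<'E'
from fit import *
c=load('top')
for n,uv in dict(lens=(151,274),trap=(313,286),pinhole=(275,198),laser=(140,195),box=(403,205),post=(390,290),mirror=(235,280)).items(): print(n,at(c,*uv,.02).round(3))
g=cv2.cvtColor(c['frame'],cv2.COLOR_RGB2GRAY); print(g[230,200],g[200,140],g[275,155],g[290,312],g[205,273])
L=fit(c,'lens',np.array([*at(c,151,274,.02)[:2],np.radians(70)]),(105,245,180,298))
T=fit(c,'trap',np.array([*at(c,313,286,.02)[:2],np.radians(-115)]),(282,255,345,306))
P=fit(c,'pinhole',np.array([*at(c,275,198,.02)[:2],np.radians(-90)]),(255,155,300,222))
# laser by top-face edge points
ed=[(110.,180.),(169.6,177.4),(110,207),(169.6,204)]
for e in ed: print('laser top',at(c,*e,.123).round(4))
LA=fit(c,'laser',np.array([*at(c,140,192,.1)[:2],np.radians(-90)]),(98,165,200,222))
np.savez('poses.npz',lens=L,trap=T,pinhole=P,laser=LA)
s=load('scene')
overlay(c,[('lens',L),('trap',T),('pinhole',P),('laser',LA)],(100,155,340,315),3.3,'ov_top.png')
overlay(s,[('lens',L),('trap',T),('pinhole',P),('laser',LA)],(290,180,560,370),2.9,'ov_scene.png')
E
```

```text
lens [0.444 0.258 0.02 ]
trap [ 0.424 -0.096  0.02 ]
pinhole [ 0.618 -0.007  0.02 ]
laser [0.619 0.294 0.02 ]
box [ 0.606 -0.293  0.02 ]
post [ 0.418 -0.263  0.02 ]
mirror [0.434 0.074 0.02 ]
185 85 88 78 56
lens [0.4438 0.2629 1.3046] yaw deg 74.7 IoU 0.944
trap [ 0.4264 -0.0925 -2.0141] yaw deg -115.4 IoU 0.941
pinhole [ 0.6204 -0.0068 -1.5765] yaw deg -90.3 IoU 0.822
laser top [0.6258 0.3135 0.123 ]
laser top [0.6333 0.1948 0.123 ]
laser top [0.5708 0.3091 0.123 ]
laser top [0.5789 0.1915 0.123 ]
laser [ 0.6017  0.2581 -1.5564] yaw deg -89.2 IoU 0.723
```

Run:
```python
from fit import *
c=load('top'); s=load('scene'); d=dict(np.load('poses.npz'))
y=np.radians(-86.2)
d['laser']=np.array([.6065-.065*np.cos(y),.1932-.065*np.sin(y),y]); d['pinhole'][2]=y
np.savez('poses.npz',**d); print(d)
it=list(d.items())
overlay(c,it,(100,155,340,315),3.3,'ov_top2.png')
overlay(s,it,(290,180,560,370),2.9,'ov_scene2.png')
```

```text
{'lens': array([0.44378615, 0.2629095 , 1.30457693]), 'trap': array([ 0.42639957, -0.09254279, -2.01413669]), 'pinhole': array([ 0.62039656, -0.00675806, -1.50447382]), 'laser': array([ 0.6021922 ,  0.2580571 , -1.50447382])}
```

View pics/ov_top2.png

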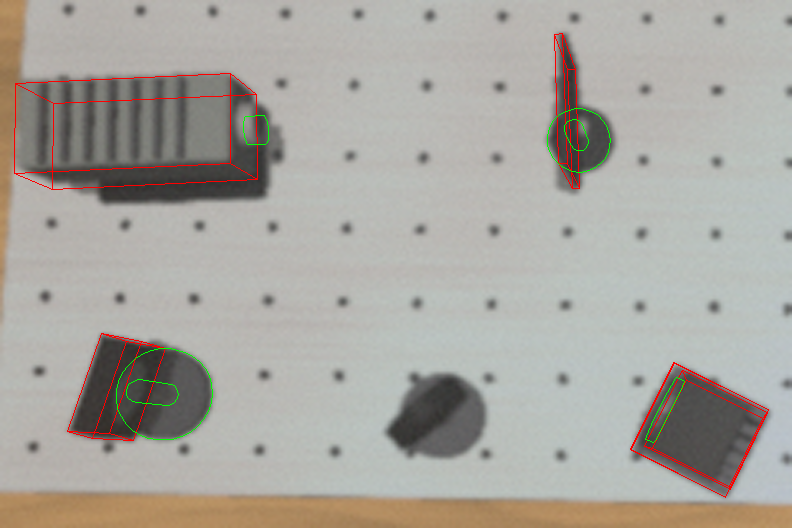

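View pics/ov_scene2.png

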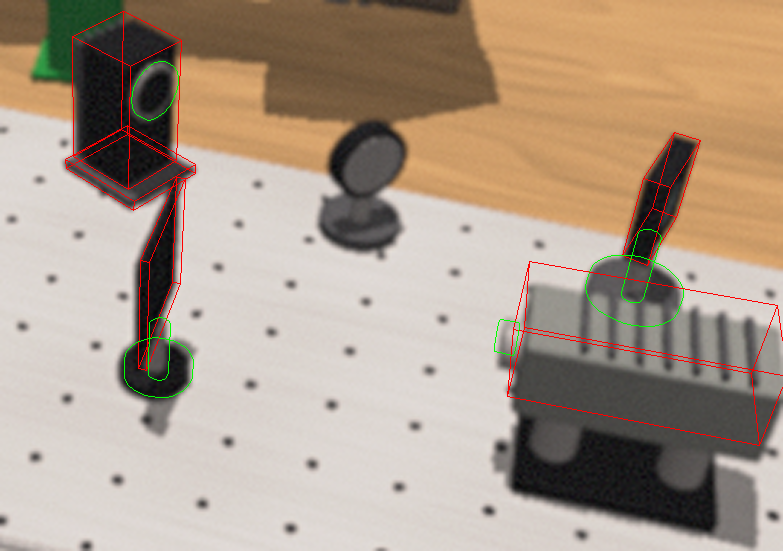

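The overlays fit the lens and trap in both views. The laser outline sits about 8 px high in the scene view, so the box top must be at 105 mm with the fins making up the 113 mm. I'll redo the beam line with that and work out the moves.

Run:
```python
from fit import *
c=load('top'); s=load('scene')
A=[at(c,*e,.115) for e in [(110.,180.),(169.6,177.4),(110,207),(169.6,204)]]; print(np.round(A,4))
S=lambda x,y:(290+x/2.9,180+y/2.9)
for z in(.115,.123): print('scene laser',z,at(s,*S(527,285),z).round(4),at(s,*S(517,350),z).round(4))
print('pin foot scene',at(s,*S(156,370),.018).round(4),'top',at(c,100+581/3.3,155+140/3.3,.02).round(4))
# plate top edge ends in scene and top, z .13
print('plate top far end scene',at(s,*S(179,180),.13).round(4),'near',at(s,*S(141,262),.13).round(4))
print('plate top, top view',at(c,100+559/3.3,155+34/3.3,.13).round(4))
```

```text
[[0.6279 0.3174 0.115 ]
 [0.6354 0.1976 0.115 ]
 [0.5724 0.3129 0.115 ]
 [0.5806 0.1942 0.115 ]]
scene laser 0.115 [0.59   0.1932 0.115 ] [0.6446 0.1945 0.115 ]
scene laser 0.123 [0.6001 0.193  0.123 ] [0.6539 0.1942 0.123 ]
pin foot scene [ 0.6267 -0.0057  0.018 ] top [ 0.6189 -0.0095  0.02  ]
plate top far end scene [ 0.5833 -0.0091  0.13  ] near [ 0.6619 -0.0055  0.13  ]
plate top, top view [ 0.6596 -0.0053  0.13  ]
```

Run:
```python
from fit import *
c=load('top'); s=load('scene')
print('snout top',at(c,178,192,.09).round(4),'scene',at(s,464.4,298.6,.09).round(4))
# triangulate box front top corners & pinhole far corner from both views
def tri(a,b):
    o1,d1=ray(c,*a);o2,d2=ray(s,*b);A=np.c_[d1,-d2];t=np.linalg.lstsq(A,o2-o1,rcond=None)[0];p,q=o1+d1*t[0],o2+d2*t[1];return ((p+q)/2).round(4),np.linalg.norm(p-q).round(4)
S=lambda x,y:(290+x/2.9,180+y/2.9)
print(tri((169.6,177.4),S(517,350)),tri((169.6,204),S(527,285)))
im=np.hstack([cv2.resize(f,(400,400),interpolation=cv2.INTER_CUBIC) for f in(c['frame'][170:210,155:195,::-1],s['frame'][270:320,450:500,::-1])])
cv2.imwrite('pics/snout.png',im)
```

```text
snout top [0.6113 0.1871 0.09  ] scene [0.613 0.189 0.09 ]
(array([0.6372, 0.197 , 0.1096]), np.float64(0.0049)) (array([0.5819, 0.1948, 0.1093]), np.float64(0.0028))
```

View pics/snout.png

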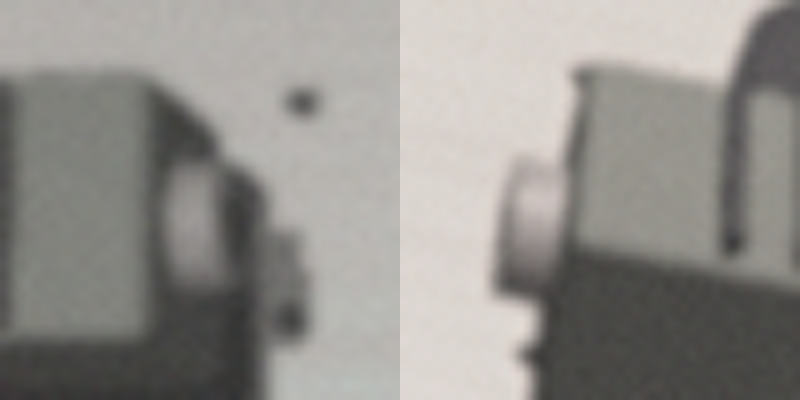

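```bash
cat > go.py <<'E'
# usage: go.py x,y,z,jawdeg ...   -> rows in tool axes from the present pose
from h import *
from scipy.spatial.transform import Rotation as R
s=ctrl.get_state(); R0=R.from_quat(s['tcp_rot']); p0=s['eef_pos']; X=R0.as_matrix()[:,0]
print('t',round(s['time'],2),'p',p0.round(4),'jaw',round(np.degrees(np.arctan2(X[1],X[0])),1),'tilt',np.degrees(np.arccos(-R0.as_matrix()[2,2])).round(2),'F',s['contact_force'].round(1),'open',round(s['opening'],3))
for w in sys.argv[1:]:
    x,y,z,a=map(float,w.split(',')); a=np.radians(a)
    T=R.from_matrix(np.c_[[np.cos(a),np.sin(a),0],[np.sin(a),-np.cos(a),0],[0,0,-1]])
    print(R0.inv().apply(np.array([x,y,z])-p0).round(4).tolist(),np.degrees((R0.inv()*T).as_rotvec()).round(2).tolist())
E
python3 go.py 0.55,-0.25,0.231,-45 0.55,0.05,.231,-25 0.444,0.263,0.20,-15.3
```

```text
t 0.1 p [ 0.2607 -0.622   0.2301] jaw -67.3 tilt 0.12 F [ 0.3 -0.1 -0.1] open 0.994
[-0.2313, -0.4105, -0.0003] [-0.04, 0.12, -22.27]
[-0.508, -0.5265, 0.0003] [-0.06, 0.11, -42.27]
[-0.7453, -0.511, 0.0318] [-0.07, 0.11, -51.97]
```

Call:
step_arm(gripper=[-1,-1,-1,-1,-1,-1,-1,-1,-1,-1,-1,-1,-1,-1,-1,-1,-1,-1,-1,-1], linear=[[-0.231,-0.41,0],[-0.231,-0.41,0],[-0.231,-0.41,0],[-0.231,-0.41,0],[-0.231,-0.41,0],[-0.231,-0.41,0],[-0.231,-0.41,0],[-0.231,-0.41,0],[-0.508,-0.526,0],[-0.508,-0.526,0],[-0.508,-0.526,0],[-0.508,-0.526,0],[-0.508,-0.526,0],[-0.745,-0.511,0.03],[-0.745,-0.511,0.03],[-0.745,-0.511,0.03],[-0.745,-0.511,0.03],[-0.745,-0.511,0.03],[-0.745,-0.511,0.03],[-0.745,-0.511,0.03]], delta_rot=[[0,0,-22],[0,0,-22],[0,0,-22],[0,0,-22],[0,0,-22],[0,0,-22],[0,0,-22],[0,0,-22],[0,0,-42],[0,0,-42],[0,0,-42],[0,0,-42],[0,0,-42],[0,0,-52],[0,0,-52],[0,0,-52],[0,0,-52],[0,0,-52],[0,0,-52],[0,0,-52]], grip_force=30)

```text
time: 2.6
eef_pos: [0.445, 0.2611, 0.2015]
tcp_rot: [0.991, -0.134, 0.0, 0.0]
contact_force: [-0.0, -0.3, 0.4]
opening: 1.0
```

```bash
python3 go.py 0.444,0.263,0.14,-15.3 0.444,0.263,0.07,-15.3
```

```text
t 2.6 p [0.445  0.2611 0.2015] jaw -15.4 tilt 0.02 F [-0.  -0.3  0.4] open 1.0
[-0.0015, -0.0016, 0.0615] [0.0, -0.02, -0.07]
[-0.0016, -0.0016, 0.1315] [0.0, -0.02, -0.07]
```

Call:
step_arm(gripper=[-1,-1,-1,-1,-1,0.6,0.6,0.6,0.6,0.6,0.6,0.6,0.6], linear=[[-0.0015,-0.0015,0.04],[-0.0015,-0.0015,0.075],[-0.0015,-0.0015,0.105],[-0.0015,-0.0015,0.131],[-0.0015,-0.0015,0.131],[-0.0015,-0.0015,0.131],[-0.0015,-0.0015,0.131],[-0.0015,-0.0015,0.131],[-0.0015,-0.0015,0.131],[-0.0015,-0.0015,0.131],[-0.0015,-0.0015,0.131],[-0.0015,-0.0015,0.131],[-0.0015,-0.0015,0.131]], delta_rot=[[0,0,0],[0,0,0],[0,0,0],[0,0,0],[0,0,0],[0,0,0],[0,0,0],[0,0,0],[0,0,0],[0,0,0],[0,0,0],[0,0,0],[0,0,0]], grip_force=30)

```text
time: 4.22
eef_pos: [0.445, 0.2642, 0.0722]
tcp_rot: [0.991, -0.133, 0.002, -0.001]
contact_force: [1.6, -2.8, 6.4]
opening: 0.701
```

```bash
python3 go.py 0.444,0.263,0.2,-15.3 0.5,0.09,0.2,3.1 0.616,0.09,0.2,3.1
```

```text
t 4.22 p [0.445  0.2642 0.0722] jaw -15.2 tilt 0.24 F [ 1.6 -2.8  6.4] open 0.701
[-0.0001, 0.0012, -0.1279] [-0.09, -0.22, 0.06]
[0.0994, 0.1534, -0.1277] [-0.06, -0.23, -18.34]
[0.2113, 0.1229, -0.1272] [-0.06, -0.23, -18.34]
```

Call:
step_arm(gripper=[0.6,0.6,0.6,0.6,0.6,0.6,0.6,0.6,0.6,0.6,0.6,0.6,0.6,0.6,0.6,0.6], linear=[[0,0,-0.01],[0,0,-0.04],[0,0,-0.08],[0,0,-0.115],[0,0,-0.128],[0.025,0.038,-0.128],[0.05,0.077,-0.128],[0.075,0.115,-0.128],[0.099,0.153,-0.128],[0.13,0.145,-0.128],[0.16,0.137,-0.128],[0.19,0.129,-0.128],[0.211,0.123,-0.128],[0.211,0.123,-0.128],[0.211,0.123,-0.128],[0.211,0.123,-0.128]], delta_rot=[[0,0,0],[0,0,0],[0,0,0],[0,0,0],[0,0,0],[0,0,-4],[0,0,-9],[0,0,-14],[0,0,-18.3],[0,0,-18.3],[0,0,-18.3],[0,0,-18.3],[0,0,-18.3],[0,0,-18.3],[0,0,-18.3],[0,0,-18.3]], grip_force=40)

```text
time: 6.22
eef_pos: [0.6132, 0.0899, 0.1977]
tcp_rot: [1.0, 0.027, -0.001, -0.0]
contact_force: [-0.5, -0.4, -3.2]
opening: 0.692
```

```bash
python3 go.py 0.616,0.09,0.0722,3.1
python3 - <<'E'
from fit import *
snap('scene','lift_s.png'); s=load('scene')
crop(s,310,130,550,370,2.5,'lift_c.png')
E
```

```text
t 6.22 p [0.6132 0.0899 0.1977] jaw 3.0 tilt 0.1 F [-0.5 -0.4 -3.2] open 0.692
[0.003, 0.0001, 0.1255] [-0.01, 0.09, -0.05]
```

View pics/lift_c.png

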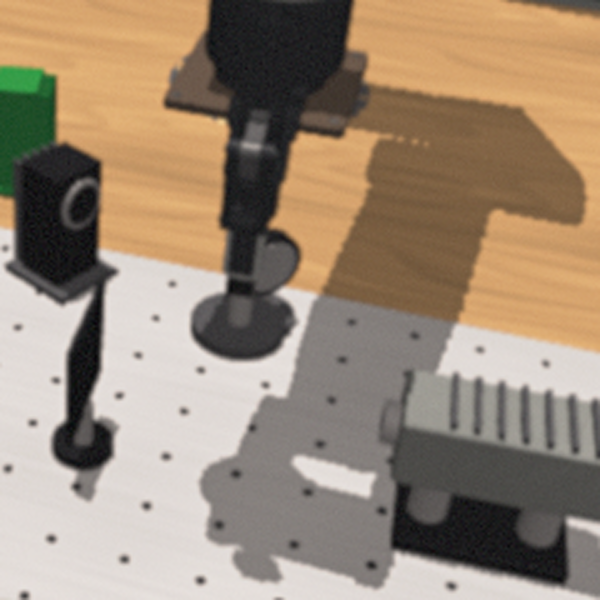

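The lens hangs upright and centred in the grip at (245,280) in the crop, clear of everything. Lowering it.

Call:
step_arm(gripper=[0.6,0.6,0.6,0.6,0.6,0.6,0.6,0.6], linear=[[0.003,0,0.02],[0.003,0,0.05],[0.003,0,0.08],[0.003,0,0.1],[0.003,0,0.113],[0.003,0,0.119],[0.003,0,0.119],[0.003,0,0.119]], delta_rot=[[0,0,0],[0,0,0],[0,0,0],[0,0,0],[0,0,0],[0,0,0],[0,0,0],[0,0,0]])

```text
time: 7.28
eef_pos: [0.6183, 0.0898, 0.0806]
tcp_rot: [1.0, 0.026, 0.001, 0.0]
contact_force: [-0.7, 0.3, -2.5]
opening: 0.695
```

Call:
step_arm(gripper=[0.6,0.6,0.6,0.6], linear=[[0,0,0.001],[0,0,0.002],[0,0,0.003],[0,0,0.003]], delta_rot=[[0,0,0],[0,0,0],[0,0,0],[0,0,0]])

```text
time: 7.78
eef_pos: [0.6172, 0.0899, 0.0761]
tcp_rot: [1.0, 0.026, -0.0, -0.0]
contact_force: [-0.2, -0.3, -3.1]
opening: 0.697
```

Call:
step_arm(gripper=[0.6,0.6,0.6,0.6], linear=[[-0.001,0,0.001],[-0.001,0,0.002],[-0.001,0,0.003],[-0.001,0,0.003]], delta_rot=[[0,0,0],[0,0,0],[0,0,0],[0,0,0]])

```text
time: 8.28
eef_pos: [0.6163, 0.0898, 0.0731]
tcp_rot: [1.0, 0.026, -0.0, -0.0]
contact_force: [-0.2, -0.1, -2.4]
opening: 0.695
```

Call:
step_arm(gripper=[0.6,0.6,0.6], linear=[[0,0,0.0007],[0,0,0.0014],[0,0,0.0014]], delta_rot=[[0,0,0],[0,0,0],[0,0,0]])

```text
time: 8.65
eef_pos: [0.6165, 0.0898, 0.0723]
tcp_rot: [1.0, 0.027, -0.0, 0.0]
contact_force: [0.2, 0.0, -0.2]
opening: 0.696
```

Call:
step_arm(gripper=[0.6,0.6], linear=[[0,0,0.0005],[0,0,0.0005]], delta_rot=[[0,0,0],[0,0,0]])

```text
time: 8.9
eef_pos: [0.6165, 0.0897, 0.0722]
tcp_rot: [1.0, 0.027, -0.0, 0.0]
contact_force: [-2.7, -0.5, 4.5]
opening: 0.695
```

Call:
step_arm(gripper=[-0.5,-1,-1,-1,-1,-1,-1,-1,-1,-1,-1], linear=[[0,0,0],[0,0,0],[0,0,0],[0,0,0],[0,0,-0.03],[0,0,-0.07],[0,0,-0.12],[0,0,-0.16],[0,0.05,-0.16],[0,0.11,-0.16],[0,0.16,-0.16]], delta_rot=[[0,0,0],[0,0,0],[0,0,0],[0,0,0],[0,0,0],[0,0,0],[0,0,0],[0,0,0],[0,0,0],[0,0,0],[0,0,0]])

```text
time: 10.28
eef_pos: [0.6248, -0.0717, 0.2317]
tcp_rot: [1.0, 0.026, 0.0, 0.0]
contact_force: [0.8, 0.4, 0.0]
opening: 1.0
```

```bash
cat > ck.py <<'E'
from fit import *
c=snap('top'); s=snap('scene')
ROI=eval(sys.argv[2])
L=fit(c,'lens',np.array([.6165,.09,np.radians(93)]),(195,165,260,225))
p=dict(np.load('poses.npz')); 
it=[('lens',L)]
if len(sys.argv)>3:
    T=fit(c,'trap',np.array([.6247,-.075,np.radians(-87)]),(285,160,355,235)); it.append(('trap',T))
y=np.radians(-87)
p['laser']=np.array([.6095-.065*np.cos(y),.196-.065*np.sin(y),y]); p['pinhole'][2]=y
M['laser'][0][:,2]-=.011
it+=[(k,p[k]) for k in('laser','pinhole')]
overlay(c,it,ROI,4,sys.argv[1]+'_t.png'); overlay(s,it,(300,180,500,330),4,sys.argv[1]+'_s.png')
E
python3 ck.py l1 "(130,150,330,225)"; python3 -c "
import cv2,numpy as np
a=cv2.imread('pics/l1_t.png');b=cv2.imread('pics/l1_s.png')
cv2.imwrite('pics/l1.png',np.vstack([a,b[180:480]]))"
```

```text
lens [0.6337 0.0877 0.9228] yaw deg 52.9 IoU 0.258
```

View pics/l1.png

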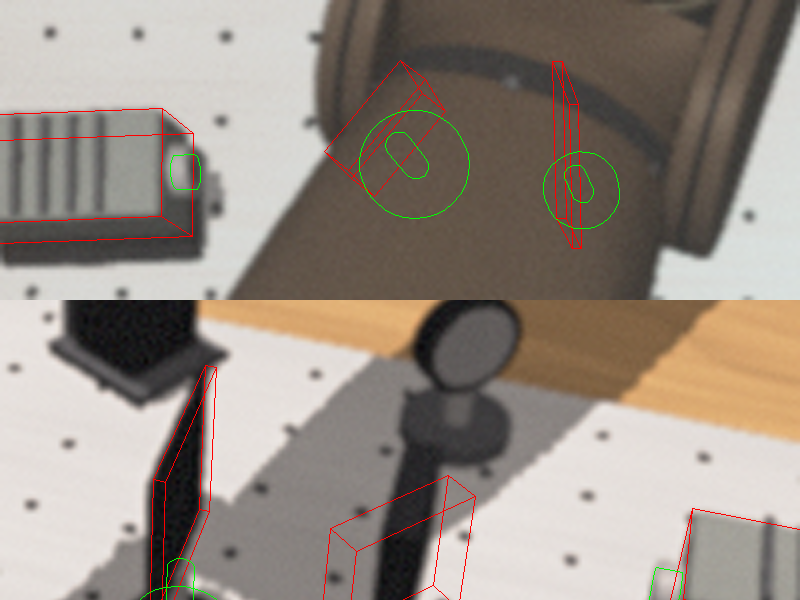

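The arm hides the lens in the top view, but the scene view shows it standing upright at (400,480). I'll go above the trap, then fit the lens from the top view once the arm is clear.

```bash
python3 go.py 0.426,-0.0925,0.21,-25.4
```

```text
t 10.38 p [ 0.6249 -0.0746  0.2313] jaw 2.7 tilt 0.09 F [ 0.2  0.1 -0.5] open 0.998
[-0.1995, 0.0084, 0.0213] [0.09, -0.04, 28.12]
```

Call:
step_arm(gripper=[-1,-1,-1,-1,-1,-1,-1], linear=[[-0.05,0.002,0.005],[-0.1,0.004,0.01],[-0.15,0.006,0.015],[-0.1995,0.0085,0.021],[-0.1995,0.0085,0.021],[-0.1995,0.0085,0.021],[-0.1995,0.0085,0.021]], delta_rot=[[0,0,7],[0,0,14],[0,0,21],[0,0,28.1],[0,0,28.1],[0,0,28.1],[0,0,28.1]])

```text
time: 11.25
eef_pos: [0.4274, -0.0891, 0.2113]
tcp_rot: [0.976, -0.216, 0.001, 0.0]
contact_force: [0.8, 0.1, 0.8]
opening: 1.0
```

```bash
python3 go.py 0.4262,-0.0925,0.07,-25.4; python3 ck.py l2 "(130,150,330,225)"
```

```text
t 11.25 p [ 0.4274 -0.0891  0.2113] jaw -25.0 tilt 0.09 F [0.8 0.1 0.8] open 1.0
[0.0001, 0.0036, 0.1413] [-0.01, -0.09, 0.4]
lens [0.6158 0.0882 1.6314] yaw deg 93.5 IoU 0.976
```

The lens stands at (0.616, 0.088), yaw 93.5°, on the line and midway. Now grasping the trap.

Call:
step_arm(gripper=[-1,-1,-1,-1,-1,-1,0.6,0.6,0.6,0.6,0.6,0.6,0.6,0.6], linear=[[0,0.002,0.03],[0,0.002,0.07],[0,0.002,0.1],[0,0.002,0.125],[0,0.002,0.14],[0,0.002,0.14],[0,0.002,0.14],[0,0.002,0.14],[0,0.002,0.14],[0,0.002,0.14],[0,0.002,0.14],[0,0.002,0.14],[0,0.002,0.14],[0,0.002,0.14]], delta_rot=[[0,0,0.4],[0,0,0.4],[0,0,0.4],[0,0,0.4],[0,0,0.4],[0,0,0.4],[0,0,0.4],[0,0,0.4],[0,0,0.4],[0,0,0.4],[0,0,0.4],[0,0,0.4],[0,0,0.4],[0,0,0.4]], grip_force=50)

```text
time: 13.1
eef_pos: [0.4268, -0.0916, 0.0719]
tcp_rot: [0.975, -0.22, 0.002, 0.0]
contact_force: [1.8, -0.3, 5.1]
opening: 0.577
```

```bash
python3 go.py 0.426,-0.0925,0.2,-25.4 0.53,-0.085,0.2,3.1 0.6245,-0.078,0.2,3.1
```

```text
t 13.1 p [ 0.4268 -0.0916  0.0719] jaw -25.5 tilt 0.23 F [ 1.8 -0.3  5.1] open 0.577
[0.0002, 0.0012, -0.1281] [-0.0, -0.23, -0.07]
[0.0908, -0.0503, -0.1277] [0.05, -0.22, -28.57]
[0.1731, -0.0973, -0.1274] [0.05, -0.22, -28.57]
```

Call:
step_arm(gripper=[0.6,0.6,0.6,0.6,0.6,0.6,0.6,0.6,0.6,0.6,0.6,0.6,0.6,0.6], linear=[[0,0,-0.01],[0,0,-0.04],[0,0,-0.08],[0,0,-0.115],[0,0,-0.128],[0.03,-0.017,-0.128],[0.06,-0.034,-0.128],[0.09,-0.051,-0.128],[0.12,-0.067,-0.128],[0.15,-0.084,-0.128],[0.173,-0.097,-0.128],[0.173,-0.097,-0.128],[0.173,-0.097,-0.128],[0.173,-0.097,-0.128]], delta_rot=[[0,0,0],[0,0,0],[0,0,0],[0,0,0],[0,0,0],[0,0,-6],[0,0,-12],[0,0,-18],[0,0,-24],[0,0,-28.6],[0,0,-28.6],[0,0,-28.6],[0,0,-28.6],[0,0,-28.6]])

```text
time: 14.85
eef_pos: [0.6219, -0.0775, 0.1975]
tcp_rot: [1.0, 0.027, -0.001, -0.0]
contact_force: [-0.5, -0.4, -3.2]
opening: 0.577
```

```bash
python3 go.py 0.624,-0.074,0.079,3.3
```

```text
t 14.85 p [ 0.6219 -0.0775  0.1975] jaw 3.1 tilt 0.12 F [-0.5 -0.4 -3.2] open 0.577
[0.0025, -0.0033, 0.1185] [-0.04, 0.12, -0.18]
```

Call:
step_arm(gripper=[0.6,0.6,0.6,0.6,0.6,0.6,0.6,0.6,0.6], linear=[[0.001,-0.0035,0],[0.001,-0.0035,0.03],[0.001,-0.0035,0.06],[0.001,-0.0035,0.085],[0.001,-0.0035,0.105],[0.001,-0.0035,0.115],[0.001,-0.0035,0.119],[0.001,-0.0035,0.119],[0.001,-0.0035,0.119]], delta_rot=[[0,0,0],[0,0,0],[0,0,0],[0,0,0],[0,0,0],[0,0,0],[0,0,0],[0,0,0],[0,0,0]])

```text
time: 15.98
eef_pos: [0.6247, -0.0743, 0.0806]
tcp_rot: [1.0, 0.027, 0.001, 0.0]
contact_force: [0.2, 0.1, -2.7]
opening: 0.578
```

Call:
step_arm(gripper=[0.6,0.6,0.6,0.6], linear=[[0,0,0.001],[0,0,0.002],[0,0,0.003],[0,0,0.003]], delta_rot=[[0,0,0],[0,0,0],[0,0,0],[0,0,0]])

```text
time: 16.48
eef_pos: [0.6238, -0.0741, 0.0762]
tcp_rot: [1.0, 0.027, -0.0, -0.0]
contact_force: [0.0, 1.2, -4.4]
opening: 0.58
```

Call:
step_arm(gripper=[0.6,0.6,0.6,0.6], linear=[[0,0,0.001],[0,0,0.002],[0,0,0.003],[0,0,0.003]], delta_rot=[[0,0,0],[0,0,0],[0,0,0],[0,0,0]])

```text
time: 16.98
eef_pos: [0.6238, -0.074, 0.0732]
tcp_rot: [1.0, 0.027, -0.0, -0.0]
contact_force: [-0.0, 0.9, -4.0]
opening: 0.579
```

Call:
step_arm(gripper=[0.6,0.6,0.6], linear=[[0,0,0.0007],[0,0,0.0014],[0,0,0.0014]], delta_rot=[[0,0,0],[0,0,0],[0,0,0]])

```text
time: 17.35
eef_pos: [0.6239, -0.0741, 0.072]
tcp_rot: [1.0, 0.027, -0.0, -0.0]
contact_force: [-0.2, -0.3, -4.5]
opening: 0.58
```

Call:
step_arm(gripper=[0.6,0.6,0.6], linear=[[0,0,0.0007],[0,0,0.0012],[0,0,0.0012]], delta_rot=[[0,0,0],[0,0,0],[0,0,0]])

```text
time: 17.73
eef_pos: [0.6241, -0.0742, 0.0719]
tcp_rot: [1.0, 0.027, -0.0, 0.0]
contact_force: [-3.3, 1.5, 3.2]
opening: 0.582
```

Call:
step_arm(gripper=[-0.5,-1,-1,-1,-1,-1,-1,-1,-1,-1,-1,-1,-1,-1,-1], linear=[[0,0,0],[0,0,0],[0,0,0],[0,0,0],[0,0,-0.03],[0,0,-0.07],[0,0,-0.12],[0,0,-0.16],[-0.03,0.03,-0.16],[-0.06,0.07,-0.16],[-0.1,0.11,-0.16],[-0.13,0.15,-0.16],[-0.17,0.2,-0.16],[-0.17,0.2,-0.16],[-0.17,0.2,-0.16]], delta_rot=[[0,0,0],[0,0,0],[0,0,0],[0,0,0],[0,0,0],[0,0,0],[0,0,0],[0,0,0],[0,0,0],[0,0,0],[0,0,0],[0,0,0],[0,0,0],[0,0,0],[0,0,0]])

```text
time: 19.6
eef_pos: [0.4651, -0.2831, 0.2308]
tcp_rot: [1.0, 0.027, 0.0, -0.0]
contact_force: [0.5, -0.4, -0.9]
opening: 1.001
```

```bash
python3 ck.py f1 "(130,150,330,225)" t; python3 -c "
import cv2,numpy as np
a=cv2.imread('pics/f1_t.png');b=cv2.imread('pics/f1_s.png')
cv2.imwrite('pics/f1.png',np.vstack([a,b[180:480]]))"
```

```text
lens [0.6156 0.0881 1.6336] yaw deg 93.6 IoU 0.973
trap [ 0.6233 -0.0751 -1.5219] yaw deg -87.2 IoU 0.955
```

View pics/f1.png

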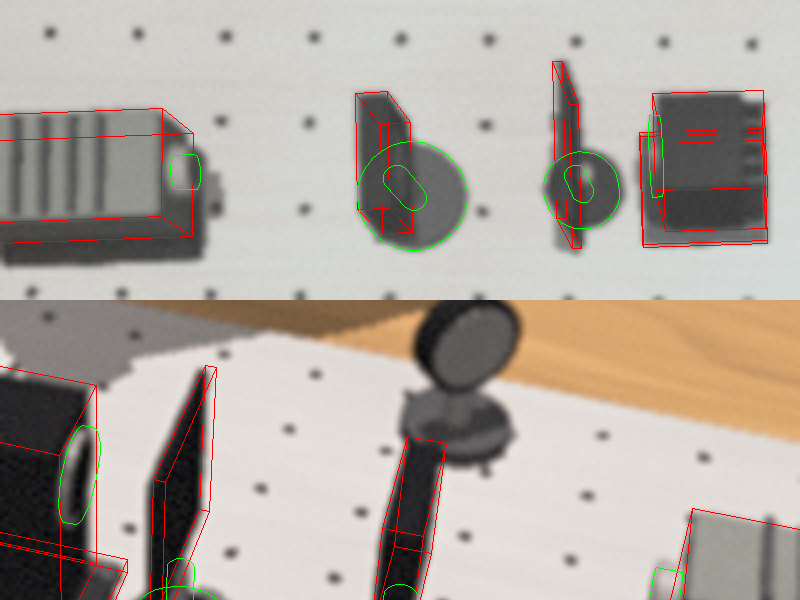

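Both stand upright on the line. The top view shows the lens at (400,165) midway and the trap at (705,165) behind the plate at (565,155), with the fins away from it. A quick numeric check that the bystanders haven't moved, then I'll hand in.

Run:
```python
from h import *
a=cv2.imread('pics/scene0.png',0).astype(int); b=cv2.cvtColor(load('scene')['frame'],cv2.COLOR_RGB2GRAY).astype(int)
for n,(u0,v0,u1,v1) in dict(mirror=(395,215,435,268),box=(170,230,240,295),driver=(225,340,345,390),laser=(460,285,560,360),pinhole=(325,262,358,322)).items():
    d=abs(a-b)[v0:v1,u0:u1]; print(n,d.mean().round(1),(d>40).mean().round(3))
a=cv2.imread('pics/top0.png',0).astype(int); b=cv2.cvtColor(load('top')['frame'],cv2.COLOR_RGB2GRAY).astype(int)
for n,(u0,v0,u1,v1) in dict(mirror=(213,262,252,298),mouse=(450,248,486,280),pinhole=(262,160,290,215)).items():
    d=abs(a-b)[v0:v1,u0:u1]; print('top',n,d.mean().round(1),(d>40).mean().round(3))
s=ctrl.get_state(); print(s['time'],s['contact_force'].round(1)); print(ctrl.sign_off())
```

```text
mirror 12.9 0.067
box 7.6 0.0
driver 8.2 0.0
laser 7.0 0.002
pinhole 11.4 0.04
top mirror 20.2 0.0
top mouse 70.3 0.834
top pinhole 20.1 0.003
19.7 [ 0.5 -0.   0.3]
the job is handed in; nothing more can be done
None
```

The job is handed in at 19.7 s. The lens mount was placed first, then the beam trap, each lowered until the wrist force showed contact before I let go.

- **Lens:** it stands at (0.616, 0.088) m, within about 1 mm of the beam line I measured. It is within about 2 mm of midway between laser and plate, and square to the beam within about 1°.
- **Trap:** it stands at (0.623, −0.075) m, about 1 mm off that line, with its mouth facing the plate roughly 40 mm behind it and its yaw within about 1° of the beam.
- **Beam line accuracy:** I know the line only to about 2–3 mm. At first the two cameras disagreed on the laser by about 9 mm, because I had taken the box top for the full 113 mm height. After using a lower box top, the snout positions agreed to about 2 mm.
- **Other things:** before/after comparison showed no movement of the parts box, driver or laser. The mirror and pinhole differed slightly in the scene view (4–7 % of pixels), probably from the changed background and shadows, and hardly at all from above.
- **Not confirmed:** the mouse's patch in the last top view had changed strongly. I put that down to the arm standing over it but did not check. The arm's path stayed well above it. I did not check the bare post or the green look-alikes by image, though the open gripper ended near the post, about 0.14 m above its top.

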